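Hold the spring clamp open round the record card

TASK

Pick up the steel spring clamp by its two black handles, squeeze it wide open and bring its gaping jaws over the upright edge, the one nearest the robot, of the low wide record card (not the tall card), about halfway up, with the edge well between the jaws and neither jaw touching the card, so that a colleague can slip the result sheet in beside it. Finish while holding it there, still squeezed open: do not let go or let it bite. Do not shift the card stand, and leave everything else on the bench where it is.

Things in the scene. Friction and masses are not known exactly. Their poses are not given: they have to be found in the camera images.
- clip_mid (a point): Loose steel spring clamp: two levers like a large clothes peg, black vinyl handles and jaw tips, coil spring on the pivot; 111 mm long, about 85 g. It lies on its side on the bench, hinge axis upright, and stands 28 mm high. This point is on the hinge axis, 14 mm above its underside. x = from handles to jaws, z = hinge axis, up. At the start x points away from the robot, within 50 degrees.
- clip_pinch (a point): Where to pinch the clamp (across its y): midway between the two handle sleeves, 46 mm behind the pivot, 14 mm above the underside. Over the sleeves it is 49 mm wide here when closed (56 mm at the tail, 65 mm behind the pivot; sleeves start 27 mm behind it) and 22 mm when fully squeezed, the sleeves then nearly parallel. Squeezing takes about 7 N at first, 13 N at the end.
- clip: The spring clamp again, origin under its pivot at the underside. All its axes, and clip_mid and clip_pinch, ride on the left (+y) lever, so they turn by half the joint value when the clamp is squeezed evenly.
- clip_jaw (a joint): Opening angle between the two levers: 0 = jaws shut (spring preloaded), 0.56 rad = stop, fully squeezed, jaw tips 25 mm apart. It springs shut when released.
- tip_left (a point): Inner edge of the end of the left jaw (a black tip 14 mm long), half-way up the clamp, 46 mm from the pivot; on the left lever.
- tip_right (a point): The same point of the right jaw; the two meet when the clamp is shut.
- card_edge (a point): Middle of the upright edge, nearest the robot, of the low wide white record card (148 mm wide, 3 mm thick, top 111 mm above the bench). On the card's middle plane, 64.5 mm above the bench, half-way up the free edge. x = from this edge into the card, y = across the card, z up. The card overhangs its stand by 22 mm here.
- card_low: The low wide card upright in its slotted aluminium stand (104 x 41 x 18 mm, centred under the card), 0.5 kg, loose on the bench; origin at the centre of its underside, x along the card away from the robot.
- card_tall: A similar stand (80 x 41 x 18 mm) with a tall narrow card (105 mm wide, top 154 mm above the bench); a bystander, origin at the centre of its underside. The two stands change places.
- amber_bottle: Small amber glass bottle with white cap, 52 mm across, 95 mm high; bystander, origin at the centre of its underside.
- flask: Conical glass flask, 82 mm across the foot, 130 mm high; bystander, origin at the centre of its underside.
- petri_dish: Glass dish with lid, 91 mm across, 17 mm high; bystander, origin at the centre of its underside.
Mind the look-alikes: they are no part of the job. Leave any green look-alike of the clip alone.

How it is judged:
By the outcome, as a careful person would: the job done as asked, in the order asked, and still so for the second after the job is handed in, while the arm keeps its last pose, push and grip.
It also fails if it takes over 32 s, if anything falls off the work surface, if the arm or the gripper's body presses on something with over 40 N, if the wrist force passes 120 N, or if a joint passes its speed limit or range.

ROBOT

A 6-joint arm with a two-finger parallel gripper is mounted at the origin on the work surface. World frame = base frame: x ahead of the robot, y to its left, z up, the work surface at z = 0. Lengths are in mm, angles in rad, forces in N, time in s.
With the tool pointing down it reaches from about 350 to 875 mm from the base axis. Payload 4.2 kg.
Tool frame: the origin (TCP) lies midway between the tips of the shut fingers; the grasp point (between the pads) lies 19 mm behind it; z points along the fingers, y is the direction in which the jaws open and shut (so a half turn about z gives the same grasp; the last joint's range is limited). The gripper opens to 85 mm and grips with 20 to 120 N. Pads are 22 mm wide; open, the fingers measure 114 mm over their backs; the gripper's body (76 mm by 85 mm) begins 54 mm behind the grasp point. The pads swing forward as they close: fully open they stand 13 mm farther back than shut.
Start: joints at [1.464, 0.385, 0.008, 0, -1.194, -0.259], TCP at [223.527, 583.639, 196.612] pointing down, gripper open.
Joint ranges: [-3.14, 3.14], [-1.21, 2.06], [-1.07, 1.41], [-3.16, 2.05], [-2.99, -0.16], [-3.1, 3.1]. Speed limits (rad/s): [2.79, 2.79, 3.14, 3.14, 3.14, 3.14].

INTERFACE

Orientations are given as a unit quaternion [x, y, z, w].
In Python, from bench import read_state, get_image, job_done, search_frame, regions_of gives the robot as it stands.
- The arm moves only by the tool servo_tool, never from a script. Its arguments are lists of equal length, an entry for each row: "turn": the turn, a rotation vector about the world's x, y, z in rad, a list of three; "dp": the shift along the world's x, y, z in m, a list of three; "fingers": the finger opening in m, from 0 to 0.0854. In form: {"turn": [[rx, ry, rz], ...], "dp": [[tx, ty, tz], ...], "fingers": [fingers, ...]}. A call has exactly 5 rows; each row shifts and turns the pose as measured when the row begins; what a row does not reach is not made up. A row lasts 1/8 s, in which the tool goes at most 62.5 mm and 10.7 degrees, less where a joint would pass 70% of its speed; a pose out of reach is approached as far as the arm can. A call is refused whole if a number of a shift passes 0.0625 or a number of a turn 0.188, either way. A call with a gripper value outside its range is refused whole. The fingers move at their own pace and stop on an object; the grip force is fixed at half the most. Time passes only in rows, so rows that do not move let the fingers close, or fill a call up. It gives the time, the measured TCP pose, the force and the opening at its end, in the units of the state.
- read_state(): the state, without advancing time (a new reading comes with each control period).
- get_image(name): name is "scene" or "top" or "wrist"; returns a dict with "img" (480x640x3 uint8, red, green, blue), "vfov" (degrees; the focal length in pixels is half the picture's height over the tangent of half this angle, whatever the lens; pixels are square), "cx", "cy" (the principal point, pixels), "world_from_camera" (4x4, takes a point from camera to world coordinates); the wrist camera has in their place "mount" (4x4, takes a point from camera to tool coordinates, whose origin is the TCP and whose axes are the flange's). Camera axes: x right, y down, z forward; pixel columns grow to the right and rows downward; lengths in mm; the calibration is good to about 2 mm. The wrist camera is an equidistant fisheye: a pixel r from the principal point sees the ray r / f radians off the axis. A picture is of the moment at which its call begins: read the wrist's pose just before it. There is no depth.
- job_done(): hands the job in, once; it reports no verdict.
Trained networks look in the newest picture that a camera, given by its name, has taken for a name from the list of things; names that differ only in an ending like _2 or _b are one class to them, and where a whole thing is asked for, a point or a joint stands for the part that bears it (a point fixed in the world has none). Each returns a list of dicts, best first, with "score" (0 to 1); they miss things now and then, are a little off and sometimes report something else, mostly with a low value. They report only what shows in the picture. A call takes as long as a camera call. They do not tell look-alikes from the thing itself.
- search_frame(query, camera): "box" ([left, top, width, height] in pixels, round what is visible of it).
- regions_of(query, camera): "region" (480x640 bool, what is visible of it) and "box" ([left, top, width, height] in pixels, round what is visible of it).
The state is a dict: "clock": time; "joints": joint angles; "joint_vel": joint speeds; "joint_efforts": joint torques, N m; "position": TCP position; "ee_rot": TCP orientation; "contact_force": force on the tool from outside, world axes, zero at the start; "wrist_torque": the same for the moment, N m; "gripper_width": finger opening in mm.
Only numpy, scipy, OpenCV 4.12 (cv2) and the standard library are available. Lean on these libraries where they do the work, as an engineer would, in place of code of your own. Each camera call takes 0.05 s, during which the arm holds its last target. There are 200 camera calls.

## Working session

There is one attempt and no reset: what is moved stays moved. The work goes in short steps, Python scripts to look and compute and a tool call to move; the robot and the scene stay as the last step left them, time stands still between calls to the robot, and variables do not carry over. Pictures are saved under pics/ and viewed, about 8 in all and at most 12, crops included, and the job is handed in when it is done.

Besides the shell and the picture viewer there is one more tool, called as name(argument=value, ...) on one line, values as JSON. servo_tool: Moves the arm, as the interface text tells. Its arguments: {"type":"object","properties":{"turn":{"type":"array","items":{"type":"array","items":{"type":"number"}}},"dp":{"type":"array","items":{"type":"array","items":{"type":"number"}}},"fingers":{"type":"array","items":{"type":"number"}}},"required":["turn","dp","fingers"]}

```bash
mkdir -p pics; ls
cat > h.py <<'E'
import numpy as np,cv2
from bench import *
from scipy.spatial.transform import Rotation as R
def ray(im,px,st=None):
    f=240/np.tan(np.radians(im['vfov'])/2); u=(px[0]-im['cx']);v=(px[1]-im['cy'])
    if 'mount' in im:
        r=np.hypot(u,v);t=r/f; d=np.array([np.sin(t)*u/r,np.sin(t)*v/r,np.cos(t)])
        T=np.eye(4);T[:3,:3]=R.from_quat(st['ee_rot']).as_matrix();T[:3,3]=st['position'];T=T@im['mount']
    else: d=np.array([u/f,v/f,1]);T=im['world_from_camera']
    T=np.array(T);return T[:3,3],T[:3,:3]@d
def onz(im,px,z,st=None):
    o,d=ray(im,px,st);return o+d*(z-o[2])/d[2]
def proj(im,P,st=None):
    f=240/np.tan(np.radians(im['vfov'])/2)
    if 'mount' in im:
        T=np.eye(4);T[:3,:3]=R.from_quat(st['ee_rot']).as_matrix();T[:3,3]=st['position'];T=T@im['mount']
    else: T=np.array(im['world_from_camera'])
    c=np.linalg.inv(T)@np.append(P,1);
    if 'mount' in im:
        r=np.hypot(c[0],c[1]);t=np.arctan2(r,c[2]);return im['cx']+f*t*c[0]/r,im['cy']+f*t*c[1]/r
    return im['cx']+f*c[0]/c[2],im['cy']+f*c[1]/c[2]
def save(im,n): cv2.imwrite('pics/'+n,im['img'][:,:,::-1])
E
python3 - <<'E'
from h import *
for c in ['top','scene']:
    im=get_image(c);save(im,c+'0.png');print(c,im['vfov'],np.round(im['world_from_camera'],2).tolist())
    for q in ['clip','card_low','card_tall','amber_bottle','flask','petri_dish']:
        print(q,[(np.round(b['box']).tolist(),round(b['score'],2)) for b in search_frame(q,c)][:3])
im=get_image('wrist');print(im['vfov'],im['mount']);print(read_state())
E
```

```text
pics
top 51.22544840063284 [[0.03, -1.0, 0.09, 424.05], [-1.0, -0.03, -0.01, 11.51], [0.01, -0.09, -1.0, 1464.6], [0.0, 0.0, 0.0, 1.0]]
clip [([298.0, 246.0, 30.0, 33.0], 0.65), ([251.0, 266.0, 32.0, 34.0], 0.52)]
card_low [([235.0, 170.0, 18.0, 56.0], 0.8)]
card_tall [([395.0, 174.0, 35.0, 40.0], 0.73)]
amber_bottle [([452.0, 269.0, 22.0, 18.0], 0.66), ([295.0, 247.0, 35.0, 36.0], 0.58)]
flask [([167.0, 287.0, 37.0, 28.0], 0.95)]
petri_dish [([299.0, 149.0, 28.0, 29.0], 0.72)]
scene 46.181225649616046 [[0.22, 0.75, -0.63, 1322.26], [0.98, -0.16, 0.15, -161.67], [0.01, -0.64, -0.77, 1002.68], [0.0, 0.0, 0.0, 1.0]]
clip [([340.0, 179.0, 35.0, 38.0], 0.92), ([295.0, 203.0, 46.0, 39.0], 0.68)]
card_low [([297.0, 206.0, 42.0, 36.0], 0.61), ([410.0, 216.0, 30.0, 79.0], 0.59), ([110.0, 216.0, 30.0, 38.0], 0.45)]
card_tall [([179.0, 259.0, 45.0, 76.0], 0.62), ([293.0, 217.0, 44.0, 25.0], 0.24)]
amber_bottle []
flask [([426.0, 131.0, 32.0, 50.0], 0.56)]
petri_dish [([329.0, 311.0, 41.0, 41.0], 0.73), ([294.0, 206.0, 45.0, 36.0], 0.71)]
65.70646984690485 [[-9.66109782e-04 -9.60623638e-01 -2.7
[... 255 characters left out ...]
: array([ 1.46358096e+00,  3.84636865e-01,  7.89590596e-03,  1.31327364e-05,
       -1.19403137e+00, -2.58620106e-01]), 'joint_vel': array([-1.03897467e-05,  2.61351128e-03,  1.10533225e-03,  2.13715084e-05,
       -2.30852183e-03, -1.97014779e-03]), 'joint_efforts': array([-1.48541922e-04, -3.91995192e+01,  1.88600153e+01,  4.19049516e+00,
       -2.30459773e-04,  5.05071483e-06]), 'position': array([223.54092723, 583.62058076, 196.65056795]), 'ee_rot': array([ 9.83317584e-01, -1.81897028e-01,  5.18086308e-06, -1.24263442e-05]), 'contact_force': array([-1.02216016,  0.04809586, -0.23161066]), 'wrist_torque': array([-0.01129321,  0.04966137,  0.01868058]), 'gripper_width': 85.26110705233249}
```

Run:
```python
import cv2,numpy as np
a=cv2.imread('pics/top0.png')[130:330,150:490];b=cv2.imread('pics/scene0.png')[120:360,90:490]
a=cv2.resize(a,(560,329),interpolation=2);a=cv2.resize(cv2.imread('pics/top0.png')[130:330,150:490],None,fx=2.3,fy=2.3,interpolation=2)
cv2.imwrite('pics/a.png',a);cv2.imwrite('pics/b.png',cv2.resize(b,None,fx=2,fy=2,interpolation=2))
```

```text
(no output)
```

View pics/a.png

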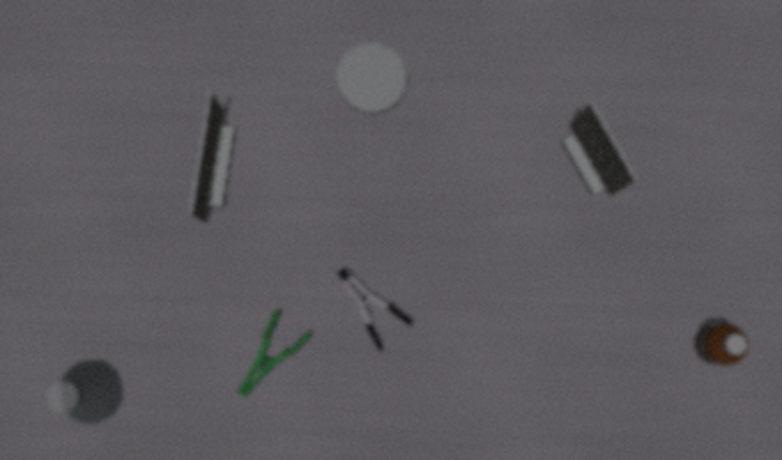

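View pics/b.png

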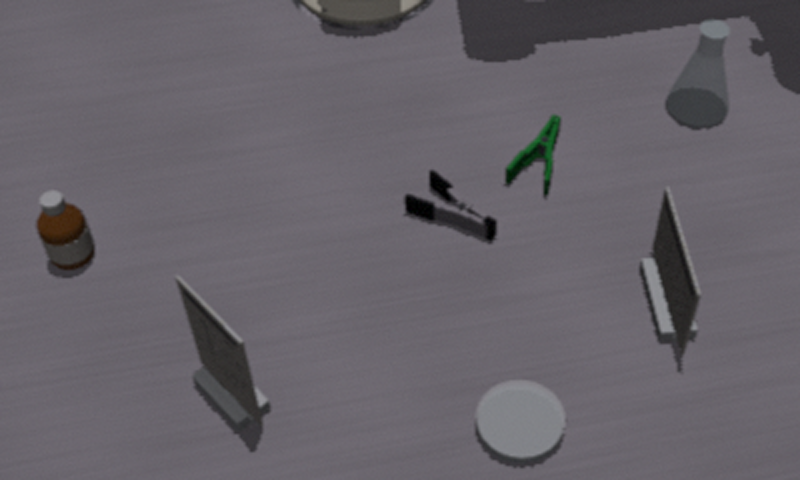

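Run:
```python
from h import *
im=get_image('top')
for n,p,z in [('jaw',(299.1,248.5),14),('hL',(315.2,281.3),14),('hR',(328.3,270),14),('edge',(234.3,223.9),111),('far',(242.6,172),111),('tallnear',(150+612/2.3,130+193/2.3),20),('green',(265,290),14),('flask',(188,300),0),('bottle',(464,278),0)]:
    print(n,onz(im,p,z).round(1))
```

```text
jaw [508.   63.3  14. ]
hL [414.5  14.1  14. ]
hR [448.  -22.9  14. ]
edge [564.6 237.5 111. ]
far [708.1 220.7 111. ]
tallnear [ 617.4 -274.5   20. ]
green [386.  157.8  14. ]
flask [351.3 380.7   0. ]
bottle [ 435.  -420.5    0. ]
```

servo_tool(turn=[[0, 0, 0.11], [0, 0, 0.11], [0, 0, 0.11], [0, 0, 0.11], [0, 0, 0.11]], dp=[[0.022, -0.058, 0], [0.022, -0.058, 0], [0.022, -0.058, 0], [0.022, -0.058, 0], [0.022, -0.058, 0]], fingers=[0.085, 0.085, 0.085, 0.085, 0.085])

```text
clock: 1.42
position: [333.4, 292.1, 195.6]
ee_rot: [0.995, 0.104, 0.001, -0.0]
contact_force: [1.5, 0.4, 0.4]
gripper_width: 84.9
```

servo_tool(turn=[[0, 0, 0.11], [0, 0, 0.11], [0, 0, 0.11], [0, 0, 0.11], [0, 0, 0.11]], dp=[[0.022, -0.058, 0], [0.022, -0.058, 0], [0.022, -0.058, 0], [0.022, -0.058, 0], [0.022, -0.058, 0]], fingers=[0.085, 0.085, 0.085, 0.085, 0.085])

```text
clock: 2.05
position: [443.4, -0.6, 198.5]
ee_rot: [0.925, 0.381, 0.005, -0.002]
contact_force: [0.5, 1.9, -0.0]
gripper_width: 85.0
```

```bash
cat > look.py <<'E'
from h import *
import sys,pickle
st=read_state();im=get_image('wrist');pickle.dump((st,im),open('last.pkl','wb'))
i=cv2.convertScaleAbs(im['img'],alpha=1.8,beta=0);im2=dict(im,img=i);save(im2,sys.argv[1])
print(np.round(st['position'],1),np.round(R.from_quat(st['ee_rot']).as_matrix(),3).tolist(),[round(v['score'],2) for v in []])
E
python3 look.py w1.png
python3 - <<'E'
from h import *
print([(np.round(b['box']).tolist(),round(b['score'],2)) for b in search_frame('clip','wrist')])
E
```

```text
[443.4  -0.6 198.5] [[0.71, 0.704, 0.007], [0.704, -0.71, 0.007], [0.01, -0.0, -1.0]] []
[([129.0, 95.0, 107.0, 60.0], 0.91), ([282.0, 112.0, 59.0, 114.0], 0.84)]
```

View pics/w1.png

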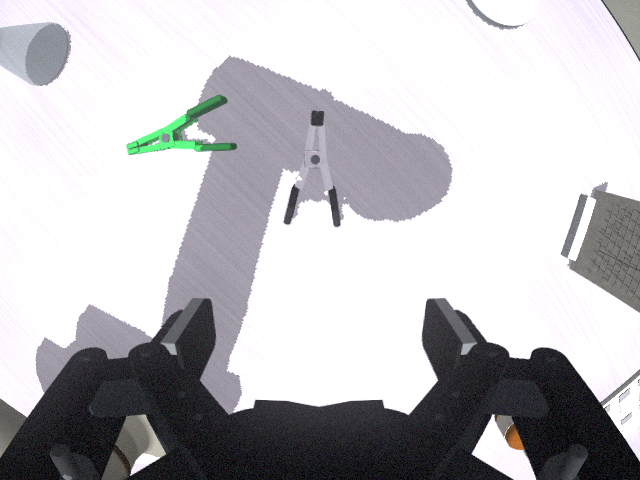

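The wrist picture shows the steel clamp: jaw tip (317,111), pivot (315,159), tails (288,223) and (337,225). The green look-alike is at (180,130).

Run:
```python
from h import *
import pickle
st,im=pickle.load(open('last.pkl','rb'))
for z in (14,24):
    a=[onz(im,p,z,st)[:2] for p in [(317,111),(315,159),(288,223),(337,225)]]
    m=(a[2]+a[3])/2;d=a[0]-m;y=np.arctan2(d[1],d[0]);u=d/np.hypot(*d)
    print(z,np.round(a,1).tolist(),'len',np.hypot(*d),'tail',np.hypot(*(a[2]-a[3])),'yaw',y,'tip-piv',np.hypot(*(a[0]-a[1])),'pinch',a[1]-46*u,'tool yaw',np.arctan2(*R.from_quat(st['ee_rot']).as_matrix()[[1,0],0]))
```

```text
14 [[511.5, 68.7], [476.8, 37.1], [412.4, 11.6], [445.5, -24.8]] len 111.72162843211356 tail 49.13019208755086 yaw 0.7397250886279532 tip-piv 46.89749643547508 pinch [442.843807     6.11919265] tool yaw 0.781604727347173
24 [[511.0, 68.1], [477.3, 37.4], [414.6, 12.6], [446.8, -22.7]] len 108.63756334616846 tail 47.77395773786037 yaw 0.7397250886279532 tip-piv 45.60289544008439 pinch [443.28424309   6.42508622] tool yaw 0.781604727347173
```

servo_tool(turn=[[-0.007, 0.007, -0.041], [0, 0, 0], [0, 0, 0], [0, 0, 0], [0, 0, 0]], dp=[[0, 0.007, -0.05], [0, 0, -0.05], [0, 0, -0.045], [0, 0, -0.035], [0, 0, -0.014]], fingers=[0.085, 0.085, 0.085, 0.085, 0.085])

```text
clock: 2.78
position: [446.5, 4.6, 2.0]
ee_rot: [0.935, 0.354, 0.005, 0.001]
contact_force: [0.1, 0.3, 0.1]
gripper_width: 85.1
```

```bash
python3 look.py w2.png
```

```text
[446.5   4.6   2. ] [[0.749, 0.662, 0.01], [0.662, -0.749, 0.002], [0.009, 0.005, -1.0]] []
```

View pics/w2.png

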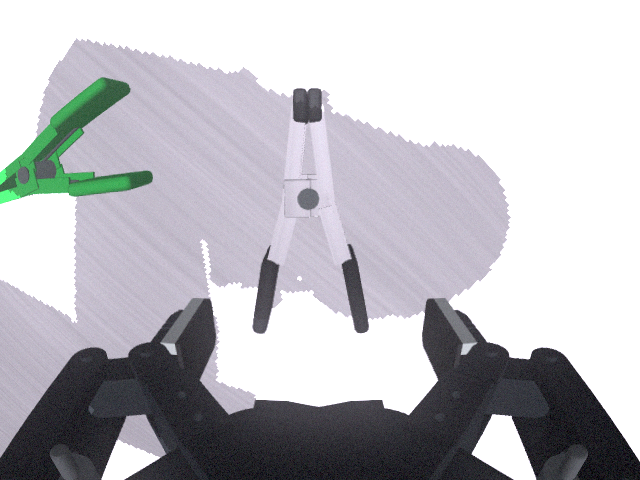

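Run:
```python
from h import *
import pickle
st,im=pickle.load(open('last.pkl','rb'));M=R.from_quat(st['ee_rot']).as_matrix()
for z in (14,22,27):
    a=[onz(im,p,z,st) for p in [(307,90),(308,199),(260,331),(361,331),(270,248),(350,248)]]
    print(z,[(M.T@(p-st['position'])).round(1)[:2].tolist() for p in a], 'tip-piv',np.hypot(*(a[0]-a[1])[:2]))
# pad front tip corners in tool coords at open
for x in (11,-11):
  for zz in (-13,-32): print(x,zz,[np.round(proj(im,st['position']+M@np.array([x,y,zz]),st)) for y in (42.5,-42.5)])
```

```text
14 [[91.7, -4.9], [42.8, -4.6], [-24.8, -29.9], [-24.7, 21.7], [19.7, -22.6], [19.6, 14.8]] tip-piv 48.96140307595617
22 [[90.7, -4.6], [44.1, -4.4], [-20.1, -28.5], [-20.1, 20.7], [22.2, -21.5], [22.1, 14.1]] tip-piv 46.59704229328666
27 [[90.1, -4.5], [45.0, -4.3], [-17.2, -27.6], [-17.2, 20.0], [23.8, -20.8], [23.7, 13.6]] tip-piv 45.11931680411815
11 -13 [array([407., 266.]), array([230., 266.])]
11 -32 [array([417., 281.]), array([220., 281.])]
-11 -13 [array([403., 307.]), array([233., 307.])]
-11 -32 [array([412., 325.]), array([225., 326.])]
```

Run:
```python
from h import *
import pickle
st,im=pickle.load(open('last.pkl','rb'));M=R.from_quat(st['ee_rot']).as_matrix()
i=cv2.convertScaleAbs(im['img'],alpha=3)[:,:,::-1][230:400,120:520].copy();i=cv2.resize(i,None,fx=2,fy=2)
def pt(p): 
    q=proj(im,st['position']+M@np.array(p),st);return (int((q[0]-120)*2),int((q[1]-230)*2))
for s in (1,-1):
    for zz,c in ((-13,(0,0,255)),(-32,(0,255,0)),(-51,(255,0,0))): cv2.line(i,pt((11,s*42.5,zz)),pt((-11,s*42.5,zz)),c,2)
cv2.imwrite('pics/z.png',i)
```

```text
(no output)
```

View pics/z.png

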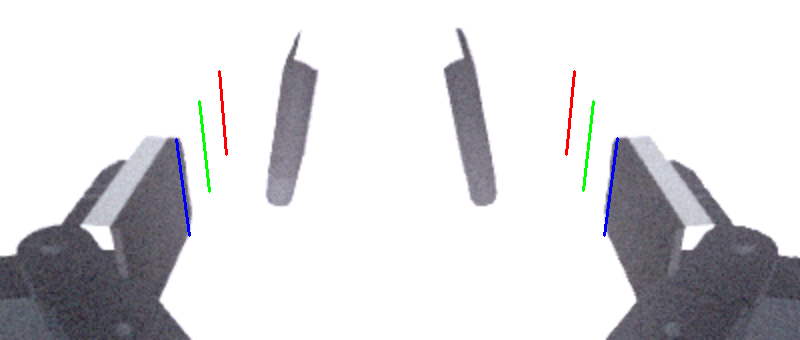

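servo_tool(turn=[[-0.002, 0.01, 0], [0, 0, 0], [0, 0, 0], [0, 0, 0], [0, 0, 0]], dp=[[-0.004, 0.002, 0.001], [0, 0, 0], [0, 0, 0], [0, 0, 0], [0, 0, 0]], fingers=[0.065, 0.065, 0.065, 0.065, 0.065])

```text
clock: 3.45
position: [443.6, 8.2, 4.8]
ee_rot: [0.935, 0.355, 0.001, -0.0]
contact_force: [-0.9, -0.4, -0.2]
gripper_width: 64.7
```

```bash
python3 look.py w3.png
python3 - <<'E'
from h import *
import pickle
s=get_image('scene')
st,im=pickle.load(open('last.pkl','rb'))
print(st['contact_force'],st['gripper_width'])
p=proj(s,np.array(st['position']));print(p,proj(s,st['position']+[0,0,51]))
u,v=int(p[0]),int(p[1])
a=cv2.resize(cv2.convertScaleAbs(s['img'],alpha=2)[v-70:v+40,u-70:u+70],None,fx=3.5,fy=3.5,interpolation=2)
b=cv2.convertScaleAbs(im['img'],alpha=3)[60:440,160:480]
h=385;b=cv2.resize(b,(int(320*h/380),h))
cv2.imwrite('pics/c.png',np.hstack([a[:h],b])[:,:,::-1]);print(a.shape)
E
```

```text
[443.6   8.2   4.8] [[0.749, 0.663, 0.003], [0.663, -0.749, 0.001], [0.003, 0.001, -1.0]] []
[-0.9368654  -0.37194833 -0.23422296] 64.68765237400683
(np.float64(305.2634001220706), np.float64(220.54608787731988)) (np.float64(305.02617976293703), np.float64(205.79719896194524))
(385, 490, 3)
```

View pics/c.png

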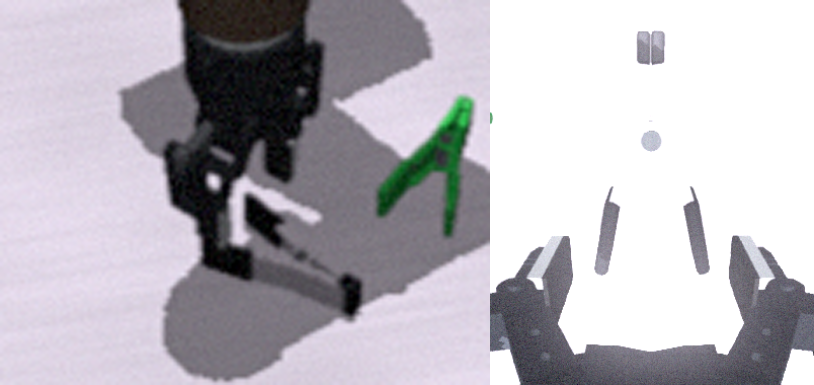

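Run:
```python
from h import *
import pickle
s=get_image('scene')
st,im=pickle.load(open('last.pkl','rb'));M=R.from_quat(st['ee_rot']).as_matrix()
for y in (-38,38):
  for zz in (-5,-25,-45,-60):
    q=proj(s,st['position']+M@np.array([0,y,zz]));w=[np.round(proj(im,st['position']+M@np.array([x,y*32.5/38,zz]),st)) for x in (11,-11)]
    print(y,zz,'crop',(np.array(q)-[305-70,220-70])*3.5, 'wrist',[(k-[160,60])*385/380 for k in w])
```

```text
-38 -5 crop [278.96204859 208.92739541] wrist [array([ 94.22368421, 203.64473684]), array([ 96.25      , 244.17105263])]
-38 -25 crop [278.96750941 188.80664364] wrist [array([ 86.11842105, 217.82894737]), array([ 90.17105263, 262.40789474])]
-38 -45 crop [278.97309624 168.22157761] wrist [array([ 77.        , 237.07894737]), array([ 82.06578947, 284.69736842])]
-38 -60 crop [278.9773717 152.4683191] wrist [array([ 68.89473684, 254.30263158]), array([ 74.97368421, 304.96052632])]
38 -5 crop [211.68871489 276.0208391 ] wrist [array([226.94736842, 202.63157895]), array([223.90789474, 244.17105263])]
38 -25 crop [210.90339625 256.07041125] wrist [array([234.03947368, 217.82894737]), array([231.        , 262.40789474])]
38 -45 crop [210.0993916 235.6452791] wrist [array([243.15789474, 237.07894737]), array([239.10526316, 284.69736842])]
38 -60 crop [209.48372059 220.00462137] wrist [array([252.27631579, 254.30263158]), array([246.19736842, 304.96052632])]
```

servo_tool(turn=[[0, 0, 0], [0, 0, 0], [0, 0, 0], [0, 0, 0], [0, 0, 0]], dp=[[0, 0, 0.05], [0, 0, 0.02], [0, 0, 0], [0, 0, 0], [0, 0, 0]], fingers=[0.065, 0.065, 0.0, 0.0, 0.0])

```text
clock: 4.22
position: [441.5, 7.3, 73.8]
ee_rot: [0.935, 0.354, -0.002, -0.0]
contact_force: [0.2, 0.2, 0.6]
gripper_width: 10.7
```

```bash
python3 look.py w4.png
python3 - <<'E'
from h import *
import pickle
st,im=pickle.load(open('last.pkl','rb'));M=R.from_quat(st['ee_rot']).as_matrix()
i=cv2.convertScaleAbs(im['img'],alpha=3)[:,:,::-1][150:400,180:460].copy();i=cv2.resize(i,None,fx=2,fy=2)
def pt(p): 
    q=proj(im,st['position']+M@np.array(p),st);return (int((q[0]-180)*2),int((q[1]-150)*2))
for zz,c in ((0,(0,0,255)),(-19,(0,255,0)),(-38,(255,0,0))): cv2.line(i,pt((11,0.1,zz)),pt((-11,0.1,zz)),c,2)
cv2.imwrite('pics/z2.png',i);print(st['gripper_width'],st['contact_force'])
s=get_image('scene');save(s,'s4.png')
for zz in (0,-19,-38): print(proj(s,st['position']+M@np.array([0,0,zz])))
E
```

```text
[441.5   7.3  73.8] [[0.749, 0.662, -0.004], [0.662, -0.749, -0.001], [-0.003, -0.002, -1.0]] []
10.664566231973426 [0.18805271 0.18128365 0.62101694]
(np.float64(304.366443468217), np.float64(199.77657630557698))
(np.float64(304.27699880691006), np.float64(193.94821906281032))
(np.float64(304.185480205684), np.float64(187.9847205766022))
```

View pics/z2.png

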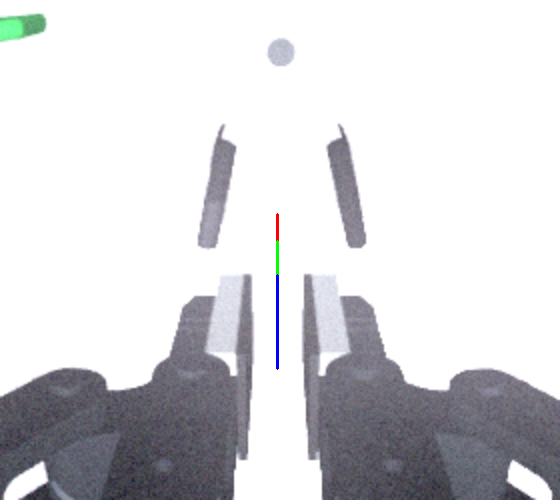

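Run:
```python
import cv2
i=cv2.imread('pics/s4.png');i=cv2.convertScaleAbs(i,alpha=2.2)[150:240,250:360];i=cv2.resize(i,None,fx=6,fy=6,interpolation=2)
for r,c in ((199.8,(0,0,255)),(188,(255,0,0))): cv2.line(i,(int((304.3-250)*6)-60,int((r-150)*6)),(int((304.3-250)*6)+60,int((r-150)*6)),c,1)
cv2.imwrite('pics/s4z.png',i)
```

```text
(no output)
```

View pics/s4z.png

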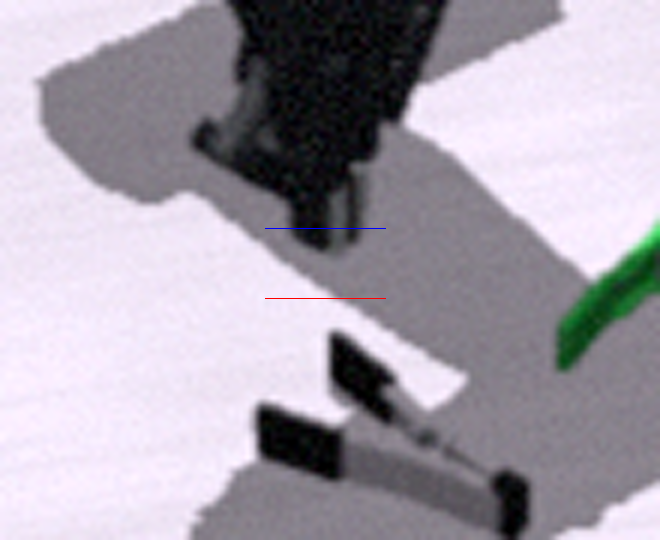

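servo_tool(turn=[[0.001, -0.004, 0], [0, 0, 0], [0, 0, 0], [0, 0, 0], [0, 0, 0]], dp=[[0.0015, -0.001, 0], [0, 0, 0], [0, 0, -0.034], [0, 0, -0.034], [0, 0, -0.01]], fingers=[0.065, 0.065, 0.065, 0.065, 0.065])

```text
clock: 4.95
position: [444.5, 6.6, -5.6]
ee_rot: [0.935, 0.354, 0.002, 0.0]
contact_force: [0.1, -0.5, 0.6]
gripper_width: 65.0
```

servo_tool(turn=[[0, 0, 0], [0, 0, 0], [0, 0, 0], [0, 0, 0], [0, 0, 0]], dp=[[0, 0, -0.004], [0, 0, -0.004], [0, 0, -0.004], [0, 0, -0.004], [0, 0, 0]], fingers=[0.065, 0.065, 0.065, 0.065, 0.065])

```text
clock: 5.58
position: [446.6, 7.3, -20.4]
ee_rot: [0.935, 0.355, 0.004, 0.0]
contact_force: [-0.7, 0.6, -0.5]
gripper_width: 65.3
```

```bash
python3 look.py w5.png
python3 - <<'E'
from h import *
import pickle
st,im=pickle.load(open('last.pkl','rb'))
s=get_image('scene');p=proj(s,st['position']);u,v=int(p[0]),int(p[1])
a=cv2.resize(cv2.convertScaleAbs(s['img'],alpha=2.2)[v-60:v+35,u-45:u+60],None,fx=4,fy=4,interpolation=2)
b=cv2.convertScaleAbs(im['img'],alpha=3)[60:440,160:480]
cv2.imwrite('pics/c5.png',np.hstack([a,b])[:,:,::-1])
E
```

```text
[446.6   7.3 -20.4] [[0.749, 0.663, 0.008], [0.663, -0.749, 0.002], [0.007, 0.003, -1.0]] []
```

View pics/c5.png

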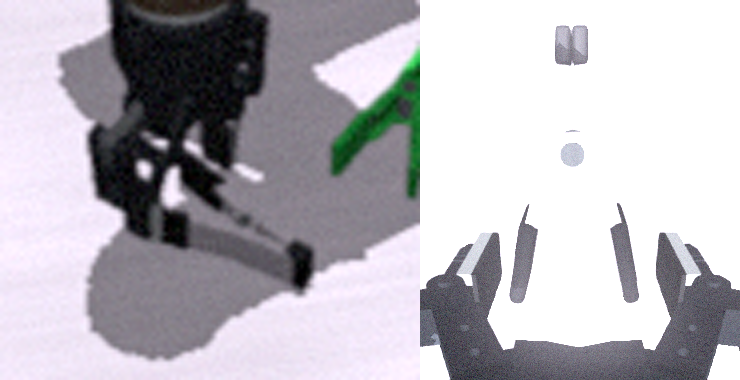

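servo_tool(turn=[[-0.002, 0.008, 0], [0, 0, 0], [0, 0, 0], [0, 0, 0], [0, 0, 0]], dp=[[-0.004, 0, -0.003], [0, 0, -0.003], [-0.001, 0, -0.003], [0, 0, -0.002], [0, 0, 0]], fingers=[0.065, 0.065, 0.065, 0.065, 0.065])

```text
clock: 6.3
position: [441.4, 7.4, -31.9]
ee_rot: [0.935, 0.355, -0.0, -0.0]
contact_force: [-0.6, -0.3, 0.1]
gripper_width: 65.1
```

servo_tool(turn=[[0, 0, 0], [0, 0, 0], [0, 0, 0], [0, 0, 0], [0, 0, 0]], dp=[[0.001, -0.001, 0], [0, 0, 0], [0, 0, 0], [0, 0, 0], [0, 0, 0]], fingers=[0.055, 0.05, 0.05, 0.05, 0.05])

```text
clock: 6.92
position: [442.8, 6.2, -31.4]
ee_rot: [0.935, 0.355, 0.0, -0.0]
contact_force: [-0.7, 0.2, 1.3]
gripper_width: 50.2
```

```bash
python3 look.py w6.png
python3 - <<'E'
from h import *
import pickle
st,im=pickle.load(open('last.pkl','rb'))
s=get_image('scene');p=proj(s,st['position']);u,v=int(p[0]),int(p[1])
a=cv2.resize(cv2.convertScaleAbs(s['img'],alpha=2.2)[v-60:v+35,u-45:u+60],None,fx=4,fy=4,interpolation=2)
b=cv2.convertScaleAbs(im['img'],alpha=3)[60:440,160:480]
cv2.imwrite('pics/c6.png',np.hstack([a,b])[:,:,::-1])
print(st['contact_force'],st['wrist_torque'])
E
```

```text
[442.8   6.2 -31.4] [[0.748, 0.663, 0.0], [0.663, -0.748, 0.0], [0.0, -0.0, -1.0]] []
[-0.65668375  0.19310985  1.31813186] [0.01103009 0.07663628 0.00641603]
```

View pics/c6.png

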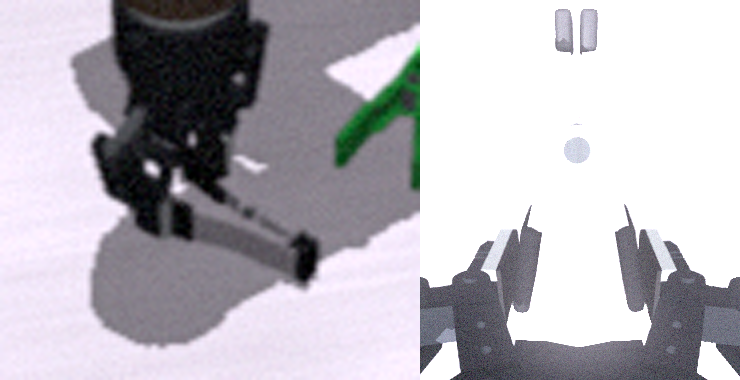

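servo_tool(turn=[[0, 0, 0], [0, 0, 0], [0, 0, 0], [0, 0, 0], [0, 0, 0]], dp=[[0, 0, 0], [0, 0, 0], [0, 0, 0], [0, 0, 0], [0, 0, 0]], fingers=[0.042, 0.034, 0.026, 0.018, 0.015])

```text
clock: 7.65
position: [444.4, 6.3, -29.0]
ee_rot: [0.935, 0.355, 0.002, 0.0]
contact_force: [0.0, -1.0, -0.2]
gripper_width: 21.2
```

servo_tool(turn=[[0, 0, 0], [0, 0, 0], [0, 0, 0], [0, 0, 0], [0, 0, 0]], dp=[[0, 0, 0], [0, 0, 0], [0, 0, 0.01], [0, 0, 0.02], [0, 0, 0.02]], fingers=[0.015, 0.015, 0.015, 0.015, 0.015])

```text
clock: 8.28
position: [442.3, 5.7, 21.0]
ee_rot: [0.935, 0.355, -0.001, 0.0]
contact_force: [1.3, 0.5, -0.4]
gripper_width: 20.9
```

```bash
python3 look.py w7.png
python3 - <<'E'
from h import *
import pickle
st,im=pickle.load(open('last.pkl','rb'))
s=get_image('scene');p=proj(s,st['position']);u,v=int(p[0]),int(p[1])
a=cv2.resize(cv2.convertScaleAbs(s['img'],alpha=2.2)[v-60:v+35,u-45:u+60],None,fx=4,fy=4,interpolation=2)
b=cv2.convertScaleAbs(im['img'],alpha=2.2)[60:440,160:480]
cv2.imwrite('pics/c7.png',np.hstack([a,b])[:,:,::-1])
print(st['contact_force'],st['wrist_torque'])
E
```

```text
[442.3   5.7  21. ] [[0.748, 0.664, -0.002], [0.664, -0.748, -0.001], [-0.002, -0.001, -1.0]] []
[ 1.27679183  0.46475591 -0.43848308] [-0.00999611 -0.0368337  -0.04501651]
```

View pics/c7.png

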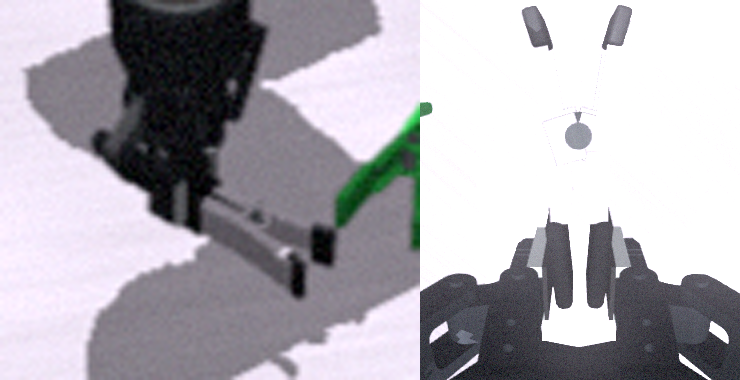

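servo_tool(turn=[[0, 0, -0.1], [0, 0, -0.1], [0, 0, -0.1], [0, 0, -0.1], [0, 0, -0.1]], dp=[[-0.001, 0.03, 0], [-0.001, 0.03, 0], [-0.001, 0.03, 0], [-0.001, 0.03, 0], [-0.001, 0.03, 0]], fingers=[0.015, 0.015, 0.015, 0.015, 0.015])

```text
clock: 9.0
position: [436.4, 158.1, 19.6]
ee_rot: [0.995, 0.102, -0.001, 0.001]
contact_force: [1.0, 0.4, -1.4]
gripper_width: 21.3
```

servo_tool(turn=[[0, 0, -0.1], [0, 0, -0.1], [0, 0, -0.1], [0, 0, -0.043], [0, 0, 0]], dp=[[-0.002, 0.03, 0], [-0.002, 0.03, 0], [-0.002, 0.025, 0], [-0.002, 0.013, 0], [0, 0, 0]], fingers=[0.015, 0.015, 0.015, 0.015, 0.015])

```text
clock: 9.62
position: [425.5, 259.8, 15.4]
ee_rot: [0.997, -0.074, -0.003, 0.002]
contact_force: [0.6, -0.5, -0.9]
gripper_width: 21.1
```

```bash
python3 look.py w8.png
python3 - <<'E'
from h import *
import pickle
st,im=pickle.load(open('last.pkl','rb'))
print(st['gripper_width'],st['contact_force'])
for r in regions_of('card_low','wrist')[:2]:
    print(r['score'],r['box']); m=r['region'].astype(np.uint8)
    c=max(cv2.findContours(m,0,2)[0],key=cv2.contourArea); print(cv2.approxPolyDP(c,3,True)[:,0].tolist())
for r in regions_of('clip','wrist')[:2]: print('clip',r['score'],r['box'])
cv2.imwrite('pics/w8b.png',cv2.convertScaleAbs(im['img'][:,:,::-1],alpha=1.3))
E
```

```text
[425.5 259.8  15.4] [[0.989, -0.148, -0.006], [-0.148, -0.989, -0.004], [-0.006, 0.005, -1.0]] []
21.084801458925618 [ 0.64084692 -0.50148851 -0.85102823]
clip 0.78 [263.6, 66.1, 107.5, 303.0]
clip 0.69 [452.5, 181.9, 137.2, 174.7]
```

View pics/w8b.png

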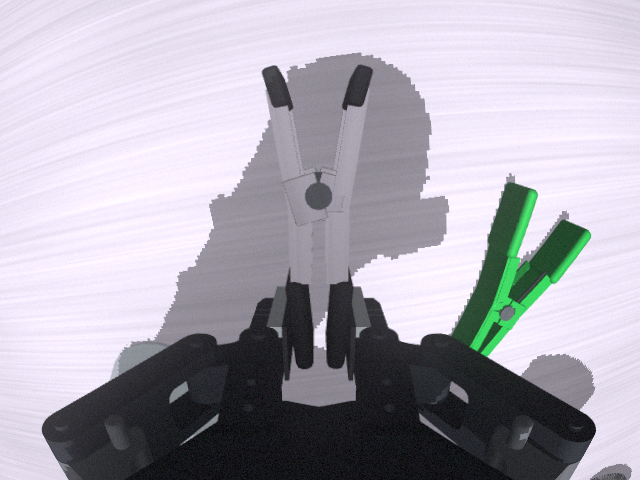

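servo_tool(turn=[[0.004, -0.006, 0.03], [0, 0, 0], [0, 0, 0], [0, 0, 0], [0, 0, 0]], dp=[[0, -0.003, 0.045], [0, 0, 0.045], [0.03, -0.004, 0.04], [0.03, -0.004, 0], [0, 0, 0]], fingers=[0.015, 0.015, 0.015, 0.015, 0.015])

```text
clock: 10.4
position: [485.7, 241.5, 149.0]
ee_rot: [0.998, -0.06, -0.001, 0.002]
contact_force: [0.2, -0.9, -0.6]
gripper_width: 20.7
```

```bash
python3 - <<'E'
from h import *
import pickle
st,im=pickle.load(open('last.pkl','rb'));M=R.from_quat(st['ee_rot']).as_matrix()
o=0
for zz in (-44,-58):
    for n,p in [('piv',(318.5,196)),('L',(277,66)),('R',(359,66))]:
        oo,d=ray(im,p,st);a=M.T@(oo-st['position']);b=M.T@d;print(zz,n,(a+b*(zz-a[2])/b[2]).round(1))
E
python3 look.py w9.png;python3 - <<'E'
from h import *
import pickle
st,im=pickle.load(open('last.pkl','rb'))
for q in ('card_low','card_edge'):
  for r in regions_of(q,'wrist')[:2]:
    print(q,r['score'],r['box']); m=r['region'].astype(np.uint8)
    c=max(cv2.findContours(m,0,2)[0],key=cv2.contourArea); print(cv2.approxPolyDP(c,2,True)[:,0].tolist())
for z in (111,64): print(proj(im,[564.6,237.5,z],st),proj(im,[708,220.7,z],st))
E
```

```text
-44 piv [ 49.2  -0.5 -44. ]
-44 L [ 96.5 -15.1 -44. ]
-44 R [ 96.5  13.8 -44. ]
-58 piv [ 51.5  -0.5 -58. ]
-58 L [ 93.9 -13.5 -58. ]
-58 R [ 93.8  12.3 -58. ]
[485.7 241.5 149. ] [[0.993, -0.121, -0.003], [-0.121, -0.993, -0.003], [-0.002, 0.004, -1.0]] []
card_low 0.81 [279.3, 0.0, 52.9, 124.5]
[[280, 0], [280, 70], [291, 97], [296, 99], [297, 117], [305, 122], [306, 99], [328, 96], [328, 0]]
card_edge 0.79 [279.8, 1.6, 51.3, 122.8]
[[280, 0], [281, 74], [290, 97], [296, 102], [298, 118], [305, 121], [305, 101], [313, 97], [327, 97], [329, 93], [327, 0]]
(np.float64(309.2836332879061), np.float64(122.05868912924063)) (np.float64(308.7203319068231), np.float64(-93.71336239860315))
(np.float64(310.6583541688562), np.float64(124.31524510996768)) (np.float64(309.95838687511025), np.float64(-60.4039956879665))
```

Run:
```python
from h import *
import pickle
st,im=pickle.load(open('last.pkl','rb'))
g=cv2.GaussianBlur(cv2.cvtColor(im['img'],cv2.COLOR_RGB2GRAY),(1,5),0)
print('     ',list(range(276,334,2)))
for r in list(range(4,100,12))+list(range(104,132,3)): print(r,g[r,276:334:1].tolist())
print(proj(im,[564.6,237.5,0],st), [onz(im,(301.5,122),111,st)])
```

```text
[276, 278, 280, 282, 284, 286, 288, 290, 292, 294, 296, 298, 300, 302, 304, 306, 308, 310, 312, 314, 316, 318, 320, 322, 324, 326, 328, 330, 332]
4 [167, 165, 165, 154, 162, 204, 214, 213, 215, 214, 215, 214, 215, 214, 215, 213, 213, 214, 213, 214, 214, 214, 214, 216, 215, 146, 74, 75, 87, 88, 104, 143, 142, 127, 115, 147, 201, 215, 214, 214, 215, 215, 215, 213, 214, 215, 215, 214, 215, 214, 215, 207, 159, 158, 164, 170, 172, 173]
16 [166, 167, 167, 143, 187, 208, 215, 213, 215, 214, 215, 215, 215, 217, 215, 216, 216, 216, 217, 216, 216, 216, 215, 217, 209, 161, 73, 81, 97, 90, 133, 151, 144, 120, 115, 147, 177, 211, 216, 216, 216, 215, 216, 215, 215, 215, 215, 215, 215, 215, 215, 203, 155, 112, 155, 172, 172, 173]
28 [170, 169, 170, 143, 177, 213, 216, 216, 216, 216, 217, 217, 215, 216, 216, 217, 218, 216, 217, 217, 217, 216, 217, 217, 217, 164, 72, 78, 89, 92, 120, 141, 143, 127, 117, 128, 161, 214, 217, 217, 216, 217, 217, 216, 217, 216, 217, 216, 216, 216, 215, 210, 170, 141, 169, 169, 170, 169]
40 [166, 167, 162, 156, 193, 212, 218, 218, 217, 216, 218, 218, 216, 217, 217, 217, 2
[... 3603 characters left out ...]
]
128 [119, 116, 115, 115, 117, 118, 118, 119, 120, 119, 117, 118, 119, 118, 118, 112, 110, 120, 118, 110, 100, 104, 104, 104, 103, 104, 102, 101, 103, 103, 103, 101, 102, 102, 101, 102, 100, 102, 101, 101, 102, 102, 102, 100, 100, 101, 101, 101, 98, 100, 101, 101, 100, 100, 100, 100, 100, 100]
131 [117, 116, 116, 115, 117, 116, 117, 118, 119, 119, 119, 119, 120, 120, 116, 118, 112, 114, 119, 115, 102, 101, 100, 101, 102, 101, 102, 101, 101, 101, 100, 100, 102, 100, 101, 102, 101, 100, 101, 100, 100, 100, 100, 99, 99, 100, 100, 100, 98, 99, 100, 100, 100, 98, 101, 98, 100, 99]
(np.float64(311.89196189017304), np.float64(126.34313559768242)) [array([565.20514752, 241.89110893, 111.        ])]
```

Run:
```python
from h import *
import pickle
st,im=pickle.load(open('last.pkl','rb'));M=R.from_quat(st['ee_rot']).as_matrix()
e=onz(im,(298.5,118),111,st);f=onz(im,(298.5,5),111,st);d=(f-e);print(e,f,np.arctan2(d[1],d[0]),'thick',np.hypot(*(onz(im,(296,100),111,st)-onz(im,(301,100),111,st))))
print('tool yaw',np.arctan2(M[1,0],M[0,0]),'tool coords of edge',M.T@(e-st['position']))
c=onz(im,(305.5,122),5,st);print('bottom corner approx',c)
```

```text
Traceback (most recent call last):
TypeError: return arrays must be of ArrayType
```

Run:
```python
from h import *
import pickle
st,im=pickle.load(open('last.pkl','rb'));M=R.from_quat(st['ee_rot']).as_matrix()
e=onz(im,(298.5,118),111,st);f=onz(im,(298.5,5),111,st);d=(f-e);print(e,f,np.arctan2(d[1],d[0]),'thick',np.linalg.norm(onz(im,(296,100),111,st)-onz(im,(301,100),111,st)))
print('tool yaw',np.arctan2(M[1,0],M[0,0]),'tool coords of edge',M.T@(e-st['position']))
```

```text
[567.73086692 243.29574529 111.        ] [635.82619887 235.07819203 111.        ] -0.12009644851173976 thick 2.842448549368967
tool yaw -0.1210625532567094 tool coords of edge [ 81.31487775 -11.78400261  37.77378798]
```

servo_tool(turn=[[0.003, -0.003, 0], [0, 0, 0], [0, 0, 0], [0, 0, 0], [0, 0, 0]], dp=[[-0.019, 0.008, 0], [-0.019, 0.008, 0], [0, 0, -0.035], [0, 0, -0.035], [0, 0, -0.035]], fingers=[0.015, 0.015, 0.015, 0.015, 0.015])

```text
clock: 11.18
position: [438.5, 260.1, 43.2]
ee_rot: [0.998, -0.057, 0.001, -0.001]
contact_force: [-0.4, -0.1, -1.3]
gripper_width: 21.0
```

servo_tool(turn=[[0, 0, 0], [0, 0, 0], [0, 0, 0], [0, 0, 0], [0, 0, 0]], dp=[[0, 0, -0.015], [0, 0, -0.008], [0, 0, 0], [0, 0, 0], [0, 0, 0]], fingers=[0.015, 0.015, 0.015, 0.015, 0.015])

```text
clock: 11.8
position: [433.0, 259.8, 18.6]
ee_rot: [0.999, -0.055, -0.001, 0.0]
contact_force: [-0.8, 0.1, -0.3]
gripper_width: 20.8
```

```bash
cat > rel.py <<'E'
from h import *
import sys
st=read_state();M=R.from_quat(st['ee_rot']).as_matrix()
e=np.array([567.73,243.3,111.]);print(st['position'].round(1),M.round(4).tolist(),st['contact_force'].round(1),st['gripper_width'])
t=M.T@(e-st['position']);print('edge in tool',t.round(1),'yaw err',np.arctan2(M[1,0],M[0,0])+.12)
print('dp for edge at (82,-0.6), z 20.5 :',(M@np.array([t[0]-82,t[1]+.6,0])).round(1),20.5-st['position'][2])
E
python3 rel.py
```

```text
[433.  259.8  18.6] [[0.994, -0.1092, -0.0023], [-0.1092, -0.994, -0.0005], [-0.0023, 0.0008, -1.0]] [-0.8  0.1 -0.3] 20.823339016075103
edge in tool [135.5   1.8 -92.7] yaw err 0.010548608400985385
dp for edge at (82,-0.6), z 20.5 : [52.9 -8.2 -0.1] 1.9123318544373866
```

servo_tool(turn=[[0, 0, -0.01], [0, 0, 0], [0, 0, 0], [0, 0, 0], [0, 0, 0]], dp=[[0.01, -0.002, 0.002], [0.01, -0.002, 0], [0.01, -0.001, 0], [0.008, -0.001, 0], [0, 0, 0]], fingers=[0.015, 0.015, 0.015, 0.015, 0.015])

```text
clock: 12.42
position: [475.4, 253.7, 21.8]
ee_rot: [0.998, -0.061, -0.0, -0.001]
contact_force: [0.3, -0.1, -0.1]
gripper_width: 21.1
```

```bash
python3 rel.py; python3 look.py w10.png
python3 - <<'E'
from h import *
import pickle
st,im=pickle.load(open('last.pkl','rb'))
for q in ('card_low','clip'):
  for r in regions_of(q,'wrist')[:2]:
    print(q,r['score'],r['box']); m=r['region'].astype(np.uint8)
    c=max(cv2.findContours(m,0,2)[0],key=cv2.contourArea); print(cv2.approxPolyDP(c,2,True)[:,0].tolist())
print([proj(im,[567.73,243.3,z],st) for z in (111,64,15)])
g=cv2.GaussianBlur(cv2.cvtColor(im['img'],cv2.COLOR_RGB2GRAY),(1,5),0)
for r in range(2,110,9): print(r,g[r,250:390:2].tolist())
E
```

```text
[475.4 253.7  21.8] [[0.9926, -0.1212, -0.0001], [-0.1212, -0.9926, 0.0016], [-0.0002, -0.0016, -1.0]] [ 0.3 -0.1 -0.1] 21.074543665361972
edge in tool [ 92.9  -1.1 -89.3] yaw err -0.0014981236474906762
dp for edge at (82,-0.6), z 20.5 : [10.9 -0.9 -0. ] -1.2596192244370599
[475.4 253.7  21.8] [[0.993, -0.121, -0.0], [-0.121, -0.993, 0.002], [-0.0, -0.002, -1.0]] []
card_low 0.61 [275.4, 2.3, 87.2, 91.9]
[[276, 0], [277, 48], [281, 53], [309, 53], [312, 56], [315, 91], [319, 92], [322, 55], [329, 52], [354, 52], [359, 43], [358, 0]]
clip 0.93 [437.6, 264.7, 131.8, 168.4]
[[494, 268], [473, 315], [465, 344], [513, 371], [537, 352], [567, 319], [567, 314], [545, 296], [510, 334], [498, 338], [497, 333], [519, 286], [506, 273]]
clip 0.85 [260.4, 65.2, 113.0, 305.0]
[[271, 65], [263, 69], [262, 76], [266, 86], [266, 98], [288, 210], [290, 268], [285, 293], [290, 306], [296, 362], [302, 368], [313, 363], [313, 326], [310, 322], [307, 285], [311, 282], [311, 222], [322, 219], [325, 222], [326, 282], [330, 285], [331, 292], [325, 330], [326, 362], [330, 367], [339, 368], [344, 360], [347, 3
[... 3825 characters left out ...]
110, 108, 108, 109, 111, 109, 109, 107]
92 [178, 177, 176, 175, 175, 173, 175, 175, 198, 84, 54, 50, 50, 51, 49, 50, 49, 44, 43, 64, 177, 116, 109, 110, 110, 110, 111, 110, 110, 107, 110, 109, 106, 86, 86, 88, 111, 110, 110, 110, 110, 110, 110, 112, 110, 110, 108, 109, 47, 37, 37, 41, 45, 44, 44, 44, 40, 39, 49, 124, 109, 108, 111, 110, 108, 109, 109, 109, 110, 109]
101 [180, 180, 180, 181, 181, 181, 181, 182, 181, 138, 96, 45, 49, 48, 49, 49, 47, 47, 42, 39, 45, 107, 111, 110, 110, 111, 111, 110, 111, 109, 110, 109, 111, 110, 109, 108, 110, 110, 108, 109, 108, 108, 108, 108, 107, 109, 99, 33, 32, 36, 39, 41, 38, 39, 39, 42, 38, 93, 127, 110, 109, 108, 108, 109, 109, 109, 108, 107, 108, 108]
```

servo_tool(turn=[[0, 0, 0], [0, 0, 0], [0, 0, 0], [0, 0, 0], [0, 0, 0]], dp=[[0.004, 0, -0.001], [0.004, -0.001, 0], [0.003, 0, 0], [0, 0, 0], [0, 0, 0]], fingers=[0.015, 0.015, 0.015, 0.015, 0.015])

```text
clock: 13.2
position: [485.5, 252.7, 20.7]
ee_rot: [0.998, -0.06, -0.001, -0.0]
contact_force: [-1.2, -0.3, -1.0]
gripper_width: 20.8
```

```bash
python3 rel.py; python3 look.py w11.png
python3 - <<'E'
from h import *
import pickle
st,im=pickle.load(open('last.pkl','rb'))
print([np.round(proj(im,[567.73,243.3,z],st)) for z in (111,78,64,50,15)])
g=cv2.GaussianBlur(cv2.cvtColor(im['img'],cv2.COLOR_RGB2GRAY),(1,5),0)
for r in range(50,130,7): print(r,g[r,270:366:2].tolist())
s=get_image('top');
E
```

```text
[485.5 252.7  20.7] [[0.9928, -0.1194, -0.001], [-0.1194, -0.9928, 0.0009], [-0.0011, -0.0008, -1.0]] [-1.2 -0.3 -1. ] 20.791697020869083
edge in tool [ 82.7  -0.5 -90.4] yaw err 0.00032698319001238374
dp for edge at (82,-0.6), z 20.5 : [ 0.6 -0.1 -0. ] -0.16973225271688008
[485.5 252.7  20.7] [[0.993, -0.119, -0.001], [-0.119, -0.993, 0.001], [-0.001, -0.001, -1.0]] []
[array([318.,  86.]), array([318., 100.]), array([318., 103.]), array([318., 106.]), array([318., 112.])]
50 [175, 174, 175, 152, 217, 229, 228, 228, 228, 228, 227, 227, 228, 227, 227, 228, 227, 228, 226, 174, 223, 228, 228, 228, 228, 228, 160, 159, 156, 90, 133, 158, 228, 229, 228, 228, 228, 227, 228, 227, 227, 228, 227, 227, 224, 168, 184, 183]
57 [180, 181, 181, 135, 218, 227, 229, 227, 227, 227, 228, 228, 228, 229, 228, 229, 228, 228, 225, 176, 152, 204, 181, 166, 166, 165, 166, 161, 158, 86, 133, 156, 205, 219, 219, 220, 220, 204, 205, 205, 185, 186, 187, 187, 167, 142, 151, 162]
64 [175, 162, 158, 148, 197, 214, 213, 211, 210, 209, 207, 209, 207, 208, 207, 204, 204, 201, 185, 131, 146, 194, 161, 161, 161, 162, 1
[... 1464 characters left out ...]
 129, 129, 127, 122, 127, 122, 110, 110, 109, 110, 112, 111, 112, 109, 112, 110, 111, 106, 105, 107, 111, 111, 110, 112, 111, 111, 111, 110, 110, 109, 105, 126, 119, 126, 126, 128, 130, 130, 129, 130, 129, 126]
120 [173, 125, 126, 124, 126, 126, 127, 127, 129, 129, 118, 128, 110, 113, 111, 111, 110, 109, 111, 110, 110, 110, 111, 109, 111, 109, 109, 110, 109, 108, 110, 108, 108, 108, 107, 106, 129, 117, 128, 126, 128, 129, 130, 131, 131, 128, 127, 120]
127 [180, 148, 125, 125, 124, 125, 126, 127, 127, 127, 129, 122, 123, 107, 109, 108, 108, 110, 109, 108, 109, 108, 108, 109, 108, 107, 107, 107, 108, 107, 106, 107, 106, 106, 106, 116, 127, 126, 127, 127, 128, 129, 131, 129, 129, 127, 129, 106]
```

servo_tool(turn=[[0, 0, 0], [0, 0, 0], [0, 0, 0], [0, 0, 0], [0, 0, 0]], dp=[[0.002, 0, 0], [0, 0, 0], [0, 0, 0], [0, 0, 0], [0, 0, 0]], fingers=[0.015, 0.015, 0.015, 0.015, 0.015])

```text
clock: 13.92
position: [487.5, 252.7, 20.7]
ee_rot: [0.998, -0.06, -0.0, -0.0]
contact_force: [0.0, 0.3, -1.9]
gripper_width: 21.0
```

```bash
python3 rel.py; python3 look.py w12.png
python3 - <<'E'
from h import *
import pickle
st,im=pickle.load(open('last.pkl','rb'))
g=cv2.GaussianBlur(cv2.cvtColor(im['img'],cv2.COLOR_RGB2GRAY),(1,5),0)
for r in (84,91,98,105): print(r,g[r,270:366:2].tolist())
b=[x['box'] for x in regions_of('clip','scene')];print(b)
s=get_image('scene')
M=R.from_quat(st['ee_rot']).as_matrix()
for n,p in (('piv top',(51.5,-.5,-58)),('L',(95,-13,-44)),('R',(95,12,-44)),('Lbot',(95,-13,-30))): print(n,np.round(proj(s,st['position']+M@np.array(p)),1))
i=cv2.cvtColor(s['img'],cv2.COLOR_RGB2GRAY);u,v=map(int,proj(s,st['position']+M@np.array((95,0,-44))))
print(u-24,v-20);print('\n'.join(' '.join('%3d'%x for x in i[r,u-24:u+22]) for r in range(v-20,v+20,2)))
E
```

```text
[487.5 252.7  20.7] [[0.9929, -0.1192, -0.0009], [-0.1192, -0.9929, 0.001], [-0.001, -0.0008, -1.0]] [ 0.   0.3 -1.9] 21.022243780018716
edge in tool [ 80.7  -0.3 -90.3] yaw err 0.0004975901789777831
dp for edge at (82,-0.6), z 20.5 : [-1.4 -0.2  0. ] -0.24694956686888503
[487.5 252.7  20.7] [[0.993, -0.119, -0.001], [-0.119, -0.993, 0.001], [-0.001, -0.001, -1.0]] []
84 [60, 64, 61, 63, 64, 55, 50, 47, 124, 178, 113, 112, 112, 112, 110, 113, 111, 113, 111, 112, 113, 113, 160, 160, 160, 161, 161, 160, 147, 109, 110, 111, 111, 109, 110, 109, 109, 109, 108, 66, 41, 42, 45, 47, 49, 48, 49, 46]
91 [56, 63, 61, 56, 56, 56, 51, 49, 45, 98, 118, 109, 108, 109, 108, 108, 108, 106, 108, 108, 107, 107, 150, 151, 149, 152, 150, 151, 132, 108, 109, 109, 110, 109, 109, 109, 110, 109, 62, 38, 40, 44, 46, 47, 46, 43, 45, 40]
98 [83, 49, 52, 53, 52, 51, 52, 50, 45, 46, 68, 111, 112, 111, 112, 113, 112, 112, 112, 112, 113, 114, 95, 78, 78, 78, 78, 76, 111, 113, 113, 112, 113, 112, 113, 112, 111, 57, 37, 38, 42, 47, 46, 43, 45, 45, 43, 45]
105 [126, 83, 50, 47, 51, 57, 60, 67, 78, 48, 43, 57, 112, 111
[... 3273 characters left out ...]
  58  60  55  58  58  60  56  60  58  56  51  42  44  46  47  40  38  40  37  37  39  40  36  26  43  86 124 123 108 106 106 104 104 106 105 107 104
 58  58  58  59  59  59  59  59  57  60  59  60  59  59  59  59  58  60  59  51  45  41  46  41  40  41  42  37  38  39  40  38  26  28  56 114 135 118 109 107 108 109 109 107 106 106
 60  60  59  60  59  60  58  60  60  61  60  60  60  57  61  58  60  56  56  53  46  39  44  40  42  43  39  47  43  39  44  41  36  24  35  82 125 128 106 104 106 106 105 104 105 106
 63  60  62  59  60  61  60  58  58  59  61  57  58  63  73  80  80  80  81  78  63  44  41  44  40  39  40  39  41  39  39  41  40  32  25  50 111 139 119 107 105 106 107 105 104 105
```

```bash
python3 -c "
from bench import *
print(job_done(),read_state()['gripper_width'])"
```

```text
the job is handed in; nothing more can be done
the job is handed in; nothing more can be done
```

I picked up the steel clamp by its handles, squeezed it to its stop and brought the open jaws around the near upright edge of the low wide card. I handed the job in with the clamp still held there, at about 14–15 s of the 32 s.

**Last checks**
- **Opening:** the handles are squeezed to about 21 mm. That is just under the stated 22 mm stop, and the jaw tips are about 25 mm apart.
- **Position:** the edge sits about 13–15 mm inside the jaw tips. It is centred to about 1 mm, with roughly 7 mm clear on each side, and the yaw error is below 0.001 rad.
- **Force:** contact force was about 2 N at most, close to the noise, so nothing appears to touch the card. I did not re-measure the stand or the other items at the end. None of the moves should have reached them.

**What disagreed**
- **Tool height:** both cameras put the fingertips about 30–38 mm behind the reported TCP, though it should lie at the tips of the shut fingers. I set the grasp height from the pictures instead, going down to a reported z of about −31 mm without touching the bench.
- **Card edge:** the top and wrist cameras differed by about 3 mm along the card and 6 mm across it. I used the wrist camera; its prediction of the edge matched the close-up.
- **Clamp height:** the scene camera suggests the clamp may sit about 5 mm above halfway. The wrist estimate says it is at halfway. I left it there.
- **Picture limit:** I used all 12 views before the final approach, so the last checks rest on pixel values rather than a viewed image.

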